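# Free-run check of a gauge carriage on an inclined guide

## Robot

A 6-joint arm with a two-finger parallel gripper is mounted at the origin on the work surface. World frame = base frame: x ahead of the robot, y to its left, z up, the work surface at z = 0. Lengths are in m, angles in degrees, forces in N, time in s.
With the tool pointing down it reaches from about 0.275 to 0.825 m from the base axis. Payload 5.2 kg.
Tool frame: the origin (TCP) lies at the centre of the arm's flange, where the gripper is bolted on; the fingertips stand 186 mm ahead of it and the grasp point (between the pads) lies 167 mm ahead of it; z points along the fingers, y is the line along which they close (so a half turn about z gives the same grasp; the last joint's range is limited). The gripper opens to 93 mm and grips with 3 to 60 N. Pads are 15 mm wide; open, the fingers measure 128 mm over their backs; the gripper's body (75 mm by 188 mm) begins 65 mm behind the grasp point.
Start: joints at [63.724, 14.817, 87.949, -0, 77.235, -11.62], TCP at [0.139, 0.532, 0.405] pointing down, gripper open.
Joint ranges: [-179.93, 179.93], [-52.35, 119.4], [10.71, 147.94], [-69.91, 249.91], [12.55, 155.21], [-178.61, 178.61]. Speed limits (degrees/s): [147.25, 147.25, 180, 180, 180, 180].

## Interface

Orientations are given as a 3x3 rotation matrix whose columns are the frame's x, y, z axes.
In Python, from station import get_obs, camera, get_calibration, finish_job, recognise, outline_of, landmark_of gives the robot as it stands.
- The arm moves only by the shell command python3 -m creep 'ROWS' [FORCE]. ROWS is JSON, one flat list of numbers, 7 for each row, row after row: the turn, a rotation vector about the tool's x, y, z in degrees, then the shift along the tool's x, y, z in mm, then the closure, from -1 (fully open) to 1 (shut). A call has 1 to 5 rows; each row shifts and turns the commanded pose from where the row before left it, along the tool's axes as they then stand; what a row does not reach is not made up. A row lasts 1/10 s, in which the tool goes at most 50 mm and 8.59 degrees, less where a joint would pass 70% of its speed; a pose out of reach is approached as far as the arm can. A call with a gripper value outside its range is refused whole. The fingers move at their own pace and stop on an object; FORCE is the grip in N (left out, the last holds). Time passes only in rows, so rows that do not move let the fingers close. It gives the time, the measured TCP pose, the force, the opening and the grip force at its end, in the units of the state.
- get_obs(): the state, without advancing time (a new reading comes with each control period).
- camera(name): name is "scene" or "top"; returns (picture, depth): 384x512x3 uint8, blue, green, red; 384x512 float32, m along the optical axis (not along the pixel's ray), 0 where there is no reading.
- get_calibration(name): a dict with "fx", "fy", "cx", "cy" (pixels), "R" (3x3) and "t" (3): a world point X has camera coordinates R X + t. Camera axes: x right, y down, z forward; pixel columns grow to the right and rows downward; lengths in m; the calibration is good to about 2 mm. A picture is of the moment at which its call begins. get_calibration takes no time and is no camera call.
- finish_job(): hands the job in; it is judged then, once.
Trained networks look in the newest picture that a camera, given by its name, has taken for a name from the list of things; names that differ only in an ending like _2 or _b are one class to them, and where a whole thing is asked for, a point or a joint stands for the part that bears it (a point fixed in the world has none). Each returns a list of dicts, best first, with "conf" (0 to 1); they miss things now and then, are a little off and sometimes report something else, mostly with a low value. They report only what shows in the picture. A call takes as long as a camera call.
- recognise(camera, target): "at" ([x, y, z] in m, in the coordinates of the camera as it stood for that picture, good to about 4 mm: the middle of the surface that is visible of it).
- outline_of(camera, target): "mask" (384x512 bool, what is visible of it).
- landmark_of(camera, target): "at" ([x, y, z] in m, in the coordinates of the camera as it stood for that picture, good to about 4 mm: a listed point, or the origin of a listed thing).
The state is a dict: "time_s": time; "qpos": joint angles; "qd": joint speeds; "joint_torque": joint torques, N m; "ee_pos": TCP position; "eef_rot": TCP orientation; "ft_force": force on the tool from outside, world axes, zero at the start; "wrist_torque": the same for the moment, N m; "finger_gap": finger opening in m; "finger_force": force on a finger pad.
Only numpy, scipy, OpenCV 4.12 (cv2) and the standard library are available. Lean on these libraries where they do the work, as an engineer would, in place of code of your own. Each camera call takes 0.05 s, during which the arm holds its last target. There are 200 camera calls.

## Task

Pull the red stop bolt fully out so that the blue gauge carriage rolls down the inclined guide by itself, and do not touch the carriage until its rubber pad has passed the white line. Then catch it gently with the gripper's fingers on that spring-loaded pad, so softly that the pad is never pushed in faster than 80 mm per second, and bring the carriage to a stop with the pad over the green stretch, before the red line. Hold it still there with the fingers against the pad for three seconds and finish while holding it; leave the round gauge, the brown housing and the screwdriver behind the guide alone.

Things in the scene. Friction and masses are not known exactly. Their poses are not given: they have to be found in the camera images.
- rail: fixed grey base (130 x 800 x 20 mm) under the inclined guide. Origin: under the base's middle, on the bench. Its +y points downhill along the guide (to the robot's left), its -x towards the robot. The guide is a dark steel bar 56 mm wide and 760 mm long whose top is 75 mm above the bench at the middle; a red end stop closes its lower end.
- carriage (a joint): travel of the blue carriage down the guide, m: 0 at rest on the stop bolt, growing downhill, at most 0.52. Nominal mass 0.94 kg with the pad (up to a quarter more or less); rolling drag 0.8 N per m/s plus 0.02 N, so it gathers speed with a time constant of about 1.2 s towards (m g slope - 0.02)/0.8: it passes the green stretch at 0.1 to 0.33 m/s.
- buffer (a joint): how far the spring-loaded pad is pushed into the carriage, m: 0 free, 0.030 at its stop; spring 40 N/m, damping 2 N per m/s, pad mass 40 g. When the carriage rests on the fingers it reads 0.003 to 0.010.
- pad (a point): middle of the flat downhill face of the black rubber pad (50 mm wide, 34 mm high, 10 mm thick) on the carriage's front, 95 mm downhill of the carriage's middle and 32 mm above the guide; it moves with carriage and buffer. The pad reaches the white line at carriage 0.200 and the red line at carriage 0.460 (buffer free).
- white_line (a point): white line across the guide's top, where the green painted stretch begins, at the middle of the guide's width
- red_line (a point): red line across the guide's top, 260 mm downhill of the white line, where the green stretch ends
- bolt (a joint): how far the stop bolt is pulled out towards the robot (the rail's -x), m: 0 in, 0.045 fully out; it stays where it is left (friction 1.5 N). The carriage is set free when it reads about 0.03.
- bolt_knob (a point): point on the axis of the bolt's upright red knob, 17 mm below its top and 110 mm above the bench, the height to grip; the knob is a vertical cylinder 22 mm in diameter and 44 mm high, free on its +y and -y sides, for a grasp from above
- round_gauge: loose blue round gauge, 124 mm in diameter, 155 mm high, behind the guide; origin under its foot. To be left alone
- housing: loose brown round housing, 68 mm in diameter, 50 mm high, behind the guide; origin under it. To be left alone
- screwdriver: loose screwdriver 160 mm long lying behind the guide; to be left alone
- carriage_mid (a point): point on the guide's top under the middle of the carriage; the carriage is 80 mm wide and 90 mm long, its block lies 8 to 38 mm above the guide, and a white-faced dial gauge on it reaches 92 mm above the guide
- guide (a joint): slope of the guide, rad, set on its jack screw between 0.018 and 0.029 and locked: how far it falls towards the rail's +y, about a pivot at the middle of the base

How it is judged (in metres and radians):
On the way, in this order (a step that is already met when the one before it is completed fails the run):
1. the stop bolt is pulled out and the carriage starts by itself (value of joint bolt above 0.018 m and value of joint carriage between 0.02 and 0.15 m).
2. the carriage runs freely, untouched, past the white line (value of joint carriage between 0.195 and 0.3 m and velocity of joint carriage above 0.06 m/s and contact force between carriage and anything else below 0.08 N).
3. the carriage is held still on its pad over the green stretch for 3 s (value of joint carriage between 0.2 and 0.47 m and velocity of joint carriage between -0.02 and 0.02 m/s and contact force between buffer and the fingers above 0.06 N), for 2.5 s.
At the end, for the whole second after the job is handed in: the carriage stands still (under 20 mm/s) with its pad between the white and the red line (carriage 0.20 to 0.47), resting with at least 0.06 N on the fingers against its pad, and the stop bolt is out (over 35 mm) (all of step 3 and value of joint bolt above 0.035 m); the arm keeps its last pose, push and grip.
It fails at once if the robot touches the carriage before its pad has passed the white line (value of joint carriage below 0.19 m and (contact force between carriage and the fingers above 0.15 N or contact force between carriage and the arm above 0.15 N)).
It fails at once if the pad is slammed: pushed in faster than 80 mm/s (velocity of joint buffer above 0.085 m/s).
It fails at once if the carriage runs on past the red line (value of joint carriage above 0.485 m).
It fails at once if the round gauge, the brown housing or the screwdriver is disturbed (distance of any of round_gauge, housing, screwdriver from where it was at the start of the episode above 0.03 m).
It also fails if it takes over 38 s, if anything falls off the work surface, if the arm or the gripper's body presses on something with over 40 N, if the wrist force passes 120 N, or if a joint passes its speed limit or range.

## Working session

There is one attempt and no reset: what is moved stays moved. The work goes in short steps, Python scripts to look and compute and a shell command to move; the robot and the scene stay as the last step left them, time stands still between calls to the robot, and variables do not carry over. Pictures are saved under pics/ and viewed, at most 10 in all, crops included, and the job is handed in when it is done.

```bash
ls; mkdir -p pics
cat > h.py <<'E'
import numpy as np,cv2
from station import *
np.set_printoptions(precision=4,suppress=True)
def w(c,p):
    k=get_calibration(c);return np.array(k["R"]).T@(np.array(p)-np.array(k["t"]))
def lm(c,t,n=1,f=landmark_of):
    return [(c,t,round(d["conf"],2),w(c,d["at"])) for d in f(c,t)[:n]]
E
python3 - <<'E'
from h import *
a,_=camera("scene");b,_=camera("top")
cv2.imwrite("pics/a.png",a);cv2.imwrite("pics/b.png",b)
for t in ["rail","pad","white_line","red_line","bolt_knob","carriage_mid","round_gauge","housing"]:
    for c in ("scene","top"):print(lm(c,t))
o=get_obs();print(o["time_s"],o["ee_pos"],o["eef_rot"],o["finger_gap"])
E
```

```text
pics
[('scene', 'rail', 0.62, array([ 0.5463, -0.0458, -0.0014]))]
[('top', 'rail', 0.95, array([ 0.5418, -0.0406, -0.0037]))]
[('scene', 'pad', 0.48, array([ 0.5642, -0.2163,  0.1053]))]
[('top', 'pad', 0.67, array([ 0.5644, -0.216 ,  0.1099]))]
[('scene', 'white_line', 0.78, array([ 0.5347, -0.017 ,  0.074 ]))]
[('top', 'white_line', 0.85, array([ 0.5375, -0.0174,  0.0781]))]
[('scene', 'red_line', 0.93, array([0.5036, 0.2393, 0.0683]))]
[('top', 'red_line', 0.57, array([0.5088, 0.2385, 0.0659]))]
[]
[('top', 'bolt_knob', 0.7, array([ 0.4453, -0.2801,  0.1131]))]
[]
[('top', 'carriage_mid', 0.74, array([ 0.7736,  0.0932, -0.0035]))]
[('scene', 'round_gauge', 0.79, array([0.771 , 0.0882, 0.0028]))]
[('top', 'round_gauge', 0.93, array([ 0.7755,  0.0958, -0.0023]))]
[('scene', 'housing', 0.95, array([0.7561, 0.2874, 0.0004]))]
[('top', 'housing', 0.66, array([ 0.754 ,  0.2893, -0.0024]))]
0.9 [0.1391 0.5321 0.4047] [[-0.9675  0.253  -0.    ]
 [ 0.253   0.9675  0.    ]
 [ 0.      0.     -1.    ]] 0.0933420679724976
```

View pics/a.png

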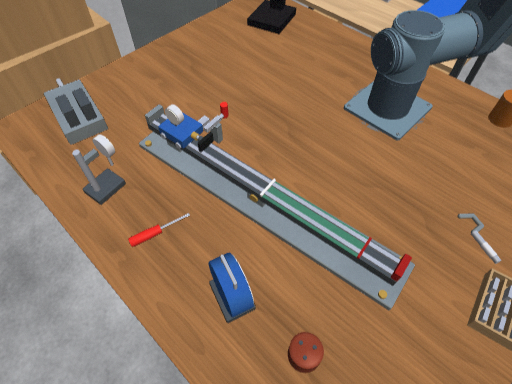

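View pics/b.png

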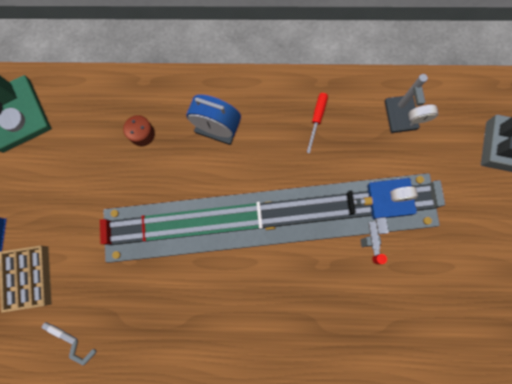

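Both views show the same layout. In the top view the carriage is at about (393,198), the knob at (380,259), the white line at (259,215) and the red line at (143,228). Behind the guide are the gauge, the housing and the screwdriver. The networks' carriage_mid matched the round gauge instead, so I'll ignore it. Next I'll refine the axis and knob positions and build a depth-based tracker.

```bash
cat >> h.py <<'E'
def cloud(c):
    im,d=camera(c);k=get_calibration(c);v,u=np.mgrid[:384,:512]
    P=np.stack([(u-k["cx"])/k["fx"]*d,(v-k["cy"])/k["fy"]*d,d],-1)
    return im,d,(P-np.array(k["t"]))@np.array(k["R"])
def masks(im,d):
    h=cv2.cvtColor(im,cv2.COLOR_BGR2HSV).astype(int);H,S,V=h[...,0],h[...,1],h[...,2]
    ok=d>0
    return dict(blue=ok&(H>100)&(H<130)&(S>120)&(V>50),red=ok&((H<8)|(H>172))&(S>150)&(V>70),white=ok&(S<40)&(V>190),green=ok&(H>45)&(H<90)&(S>70))
E
python3 - <<'E'
from h import *
for c in ("scene","top"):
    im,d,P=cloud(c);m=masks(im,d)
    near=lambda x,y,r:np.hypot(P[...,0]-x,P[...,1]-y)<r
    q=P[m["red"]&near(.445,-.28,.04)];print(c,"knob",len(q),q.mean(0) if len(q) else 0,q.min(0),q.max(0))
    q=P[m["green"]&near(.52,.11,.16)&(P[...,2]>.05)];print("green",len(q),q.mean(0),q.min(0),q.max(0),"line x(y)",np.polyfit(q[:,1],q[:,0],1),"z(y)",np.polyfit(q[:,1],q[:,2],1))
    q=P[m["white"]&near(.536,-.017,.035)&(P[...,2]>.05)];print("white",len(q),q.mean(0))
    q=P[m["red"]&near(.506,.239,.035)&(P[...,2]>.05)];print("redl",len(q),q.mean(0))
    q=P[m["blue"]&near(.575,-.31,.1)&(P[...,2]>.07)];print("car",len(q),q.mean(0),np.percentile(q,[2,98],axis=0))
    print(lm(c,"bolt_knob"),lm(c,"pad"))
E
```

```text
scene knob 99 [ 0.4499 -0.2735  0.1137] [ 0.4366 -0.289   0.0857] [ 0.4587 -0.2662  0.1276]
green 1247 [0.5263 0.1186 0.0706] [ 0.4776 -0.0196  0.0639] [0.5679 0.2423 0.0782] line x(y) [-0.1243  0.541 ] z(y) [-0.0257  0.0737]
white 155 [ 0.5388 -0.0179  0.0791]
redl 58 [0.5078 0.2434 0.0729]
car 765 [ 0.5866 -0.295   0.1151] [[ 0.5385 -0.3451  0.0943]
 [ 0.6212 -0.2601  0.1213]]
[('scene', 'bolt_knob', 0.77, array([ 0.4494, -0.2791,  0.1054]))] []
top knob 120 [ 0.445  -0.2777  0.1171] [ 0.4365 -0.3195 -0.0007] [ 0.4631 -0.268   0.1313]
green 1449 [0.5214 0.1105 0.0721] [ 0.4783 -0.0174  0.0569] [0.5665 0.2391 0.0802] line x(y) [-0.1232  0.535 ] z(y) [-0.0277  0.0752]
white 79 [ 0.5393 -0.0211  0.0807]
redl 34 [0.5049 0.2421 0.0741]
car 1222 [ 0.5732 -0.3025  0.1197] [[ 0.5366 -0.3515  0.111 ]
 [ 0.6153 -0.2626  0.1238]]
[('top', 'bolt_knob', 0.94, array([ 0.4455, -0.2813,  0.1125]))] [('top', 'pad', 0.47, array([ 0.5631, -0.2167,  0.1092]))]
```

```bash
python3 -m creep '[0,0,-7.2,0,0,0,-1, 0,0,-7.2,0,0,0,-1, 0,0,-7.2,0,0,0,-1, 0,0,0,-5,-20,0,-1, 0,0,0,-10,-40,0,-1]'; python3 -c "
from h import *
o=get_obs();print(o['ee_pos'],o['eef_rot'],o['qpos'],o['qd'])"
```

```text
time_s: 1.7
ee_pos: [0.1611, 0.4751, 0.4045]
eef_rot: [[-0.992, -0.123, 0.0], [-0.123, 0.992, 0.001], [-0.0, 0.001, -1.0]]
ft_force: [0.6, -0.7, 0.2]
finger_gap: 0.0928
finger_force: 0.0
[0.1611 0.4751 0.4045] [[-0.9924 -0.1234  0.    ]
 [-0.1234  0.9924  0.001 ]
 [-0.0001  0.0009 -1.    ]] [ 58.4959   9.817   94.4106   0.0292  75.7256 -38.5997] [-38.1457 -35.2236  44.4456  -1.3689  -8.3909 -37.2525]
```

```bash
python3 -m creep '[0,0,0,-11,-45,0,-1, 0,0,0,-11,-45,0,-1, 0,0,0,-11,-45,0,-1, 0,0,0,-11,-45,0,-1, 0,0,0,-11,-45,0,-1]'
```

```text
time_s: 2.2
ee_pos: [0.2431, 0.2561, 0.405]
eef_rot: [[-0.993, -0.122, 0.001], [-0.122, 0.993, 0.0], [-0.001, 0.0, -1.0]]
ft_force: [2.0, -0.3, 0.8]
finger_gap: 0.0928
finger_force: 0.0
```

```bash
python3 -m creep '[0,0,0,-11,-45,0,-1, 0,0,0,-11,-45,0,-1, 0,0,0,-11,-45,0,-1, 0,0,0,-11,-45,0,-1, 0,0,0,-11,-45,0,-1]'; python3 -c "
from h import *
o=get_obs();print(o['ee_pos'],o['eef_rot'],o['qpos'],o['qd'])"
```

```text
time_s: 2.7
ee_pos: [0.3249, 0.0391, 0.4052]
eef_rot: [[-0.993, -0.121, 0.002], [-0.121, 0.993, -0.0], [-0.002, -0.0, -1.0]]
ft_force: [1.0, 1.2, -0.7]
finger_gap: 0.0928
finger_force: 0.0
[0.3249 0.0391 0.4052] [[-0.9927 -0.1207  0.0018]
 [-0.1207  0.9927 -0.0002]
 [-0.0018 -0.0004 -1.    ]] [ -12.934    -9.7779  113.9082    0.0145   75.767  -109.8676] [-75.786   10.5688  -8.3398   0.3435  -2.9163 -74.8179]
```

```bash
python3 -m creep '[0,0,0,-12,-46,8,-1, 0,0,0,-12,-46,8,-1, 0,0,0,-12,-46,8,-1, 0,0,0,-12,-46,8,-1, 0,0,0,-12,-46,8,-1]'
```

```text
time_s: 3.2
ee_pos: [0.4125, -0.1823, 0.3646]
eef_rot: [[-0.993, -0.12, 0.001], [-0.12, 0.993, -0.0], [-0.001, -0.0, -1.0]]
ft_force: [0.2, 0.4, 0.4]
finger_gap: 0.0932
finger_force: 0.0
```

```bash
python3 -m creep '[0,0,0,-11,-45,15,-1, 0,0,0,-11,-42,15,-1, 0,0,0,0,-15,0,-1,0,0,0,0,0,0,-0.3,0,0,0,0,0,0,-0.3]'
python3 - <<'E'
from h import *
o=get_obs();print(o['ee_pos'],o['eef_rot'],o['qpos'],o['finger_gap'])
a,_,P=cloud("scene")
cv2.imwrite("pics/c.png",cv2.resize(a[60:220,100:320],None,fx=3,fy=3))
E
```

```text
time_s: 3.7
ee_pos: [0.4461, -0.2779, 0.3349]
eef_rot: [[-0.993, -0.121, -0.0], [-0.121, 0.993, 0.001], [0.0, 0.001, -1.0]]
ft_force: [-0.4, 0.9, 0.4]
finger_gap: 0.0813
finger_force: 0.0
[ 0.4461 -0.2779  0.3349] [[-0.9927 -0.1205 -0.0004]
 [-0.1205  0.9927  0.001 ]
 [ 0.0002  0.001  -1.    ]] [ -44.1019   15.6931   97.0968    0.0274   67.2633 -141.0344] 0.08126648009844224
```

View pics/c.png

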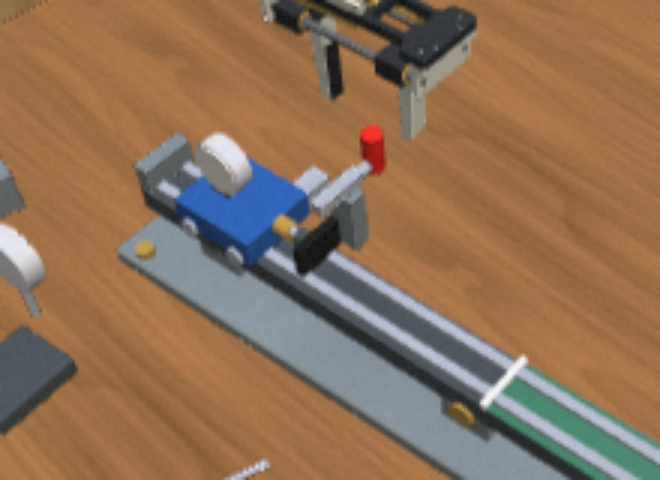

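```bash
python3 -m creep '[0,0,0,0,0,25,-0.3, 0,0,0,0,-1,24,-0.3, 0,0,0,0,0,0,0, 0,0,0,0,0,0,0.2,0,0,0,0,0,0,0.4]' 10; python3 -m creep '[0,0,0,0,0,0,1, 0,0,0,0,0,0,1, 0,0,0,0,0,0,1, 0,0,0,0,0,0,1,0,0,0,0,0,0,1]' 10
```

```text
time_s: 4.25
ee_pos: [0.4469, -0.2793, 0.2875]
eef_rot: [[-0.993, -0.122, 0.002], [-0.122, 0.993, -0.002], [-0.002, -0.002, -1.0]]
ft_force: [0.2, 0.3, -0.6]
finger_gap: 0.0411
finger_force: 0.0
time_s: 4.75
ee_pos: [0.4467, -0.2797, 0.2866]
eef_rot: [[-0.993, -0.121, 0.001], [-0.121, 0.993, -0.0], [-0.001, -0.001, -1.0]]
ft_force: [-0.9, 1.5, 5.5]
finger_gap: 0.0218
finger_force: 10.0
```

```bash
python3 -m creep '[0,0,0,8,0,0,1, 0,0,0,8,0,0,1, 0,0,0,8,0,0,1, 0,0,0,0,0,0,1]' 10
python3 - <<'E'
from h import *
o=get_obs();print(o['ee_pos'],o['finger_gap'])
im,d,P=cloud("scene");m=masks(im,d)
U=np.array([-.122,.9925,0]);N=np.array([.9925,.122,0])
s=P@U;n=P@N
q=m["blue"]&(abs(n-.531)<.05)&(P[...,2]>.085)&(P[...,2]<.13)
print(q.sum(),np.percentile(s[q],[2,50,98]))
E
```

```text
time_s: 5.15
ee_pos: [0.4221, -0.2828, 0.2865]
eef_rot: [[-0.993, -0.121, 0.0], [-0.121, 0.993, -0.001], [-0.0, -0.001, -1.0]]
ft_force: [-1.7, 1.6, 6.6]
finger_gap: 0.0219
finger_force: 10.0
[ 0.4221 -0.2828  0.2865] 0.021856735958165042
754 [-0.4156 -0.3615 -0.3309]
```

```bash
cat > track.py <<'E'
from h import *
import sys
U=np.array([-.122,.9925,0]);N=np.array([.9925,.122,0])
o=get_obs();e=o['ee_pos']
print("t",o['time_s'],"tcp s %.4f n %.4f z %.4f gap %.4f f"%(e@U,e@N,e[2],o['finger_gap']),o['ft_force'])
if len(sys.argv)<2:
    im,d,P=cloud("scene");m=masks(im,d);s=P@U;n=P@N
    q=m["blue"]&(abs(n-.531)<.05)&(P[...,2]>.085)&(P[...,2]<.13)
    if len(sys.argv)<2 and q.sum()>20:
        D=np.percentile(s[q],[2,50,98])-[-.4156,-.3615,-.3309]
        print(q.sum(),"dq",D,"q~%.4f pad s %.4f; finger face - pad = %.4f"%(np.median(D),np.median(D)-.2839,e@U-.0175-(np.median(D)-.2839)))
E
python3 -m creep '[0,0,0,20,0,0,1, 0,0,0,0,0,0,0]' 10; python3 track.py x
```

```text
time_s: 5.4
ee_pos: [0.4017, -0.2851, 0.2859]
eef_rot: [[-0.993, -0.12, -0.001], [-0.12, 0.993, -0.0], [0.001, -0.0, -1.0]]
ft_force: [-0.0, -0.8, 0.4]
finger_gap: 0.0265
finger_force: 0.0
t 5.4 tcp s -0.3320 n 0.3639 z 0.2859 gap 0.0265 f [-0.011  -0.8182  0.4346]
```

```bash
python3 -m creep '[0,0,0,0,0,-44,0, 0,0,0,-20,45,0,1, 0,0,0,-20,45,0,1, 0,0,0,-20,45,0,1, 0,0,0,-20,45,0,1]' 10; python3 track.py
```

```text
time_s: 5.9
ee_pos: [0.4609, -0.0951, 0.3298]
eef_rot: [[-0.993, -0.119, 0.0], [-0.119, 0.993, -0.0], [-0.0, -0.0, -1.0]]
ft_force: [0.6, -0.8, -0.3]
finger_gap: 0.0102
finger_force: 0.0
t 5.9 tcp s -0.1506 n 0.4458 z 0.3298 gap 0.0102 f [ 0.6232 -0.8074 -0.2621]
776 dq [0.0429 0.0438 0.0431] q~0.0431 pad s -0.2408; finger face - pad = 0.0727
```

```bash
python3 -m creep '[0,0,0,-21,40,10,1, 0,0,0,-21,40,10,1, 0,0,0,-21,40,10,1, 0,0,0,-21,33,16,1]' 10; python3 track.py
```

```text
time_s: 6.35
ee_pos: [0.5262, 0.0675, 0.2838]
eef_rot: [[-0.993, -0.121, 0.001], [-0.121, 0.993, -0.0], [-0.001, -0.0, -1.0]]
ft_force: [0.1, -0.5, -0.1]
finger_gap: 0.0005
finger_force: 0.0
t 6.35 tcp s 0.0028 n 0.5305 z 0.2838 gap 0.0005 f [ 0.0996 -0.4661 -0.0917]
814 dq [0.1076 0.108  0.1084] q~0.1080 pad s -0.1759; finger face - pad = 0.1612
```

```bash
python3 -m creep '[0,0,0,0,0,0,1, 0,0,0,0,0,0,1]' 10; python3 track.py
```

```text
time_s: 6.6
ee_pos: [0.5254, 0.0651, 0.2834]
eef_rot: [[-0.993, -0.122, -0.001], [-0.122, 0.993, -0.0], [0.001, -0.0, -1.0]]
ft_force: [-0.1, 0.5, -0.3]
finger_gap: 0.0006
finger_force: 0.0
t 6.6 tcp s 0.0006 n 0.5294 z 0.2834 gap 0.0006 f [-0.1235  0.4907 -0.3181]
825 dq [0.1521 0.1524 0.1525] q~0.1524 pad s -0.1315; finger face - pad = 0.1146
```

```bash
cat > sim.py <<'E'
import numpy as np
from scipy.optimize import least_squares
T=np.array([5.9,6.35,6.6]);Q=np.array([.0431,.108,.1524])
def x(p,t):
    a,tau,t0=p;d=t-t0;return a*tau*(d-tau*(1-np.exp(-d/tau)))
r=least_squares(lambda p:np.r_[(x(p,T)-Q)/.0015,(p[1]-1.2)/.25,(p[2]-5.23)/.02],[.24,1.2,5.23]).x
def run(rows,t0,face0,off=0.,p=r,v=0):
    a,tau,ts=p;m=.8*tau;dt=.001;t=t0
    q=x(p,t0);vq=a*tau*(1-np.exp(-(t0-ts)/tau));H=np.r_[0,np.cumsum(rows)]/1000;k=np.arange(len(H))*.1
    b=0;con=False;out=[];mx=0;first=None
    for i in range(int(len(rows)*100)):
        h=face0+off+np.interp(i*dt,k,H);hv=rows[min(i//100,len(rows)-1)]/100
        pad=q-.2839;F=0;bd=0
        if pad>h:
            nb=pad-h;bd=vq-hv;F=max(0,40*nb+2*bd) ;b=nb
            if first is None:first=(round(t0+i*dt,3),round(q,3),round(vq-hv,3))
            mx=max(mx,bd)
        else:b=0
        vq+=(a-vq/tau-F/m)*dt;q+=vq*dt
        if i%100==99:out.append((round(t0+(i+1)*dt,2),round(q,3),round(vq,3),round(b*1000,1)))
    return first,round(mx,3),out
if __name__=="__main__":
    print("fit a,tau,t0",r,"v6.65",r[0]*r[1]*(1-np.exp(-(6.65-r[2])/r[1])))
    rows=[0,0,0,8,16,16,16,15,13,11,9,7,5,3,2,1,0,0,0,0]
    for off in(-.006,0,.006):
        f,mx,o=run(rows,6.65,.0015-.0175,off);print(off,f,mx);print(o if off==0 else o[-1])
E
python3 sim.py
```

```text
fit a,tau,t0 [0.22960977 1.20093145 5.23017868] v6.65 0.1912066829488675
-0.006 (7.448, np.float64(0.333), np.float64(0.082)) 0.102
(8.65, np.float64(0.39), np.float64(0.005), np.float64(6.0))
0 (7.506, np.float64(0.346), np.float64(0.104)) 0.113
[(6.75, np.float64(0.181), np.float64(0.198), 0), (6.85, np.float64(0.201), np.float64(0.204), 0), (6.95, np.float64(0.222), np.float64(0.21), 0), (7.05, np.float64(0.243), np.float64(0.215), 0), (7.15, np.float64(0.265), np.float64(0.22), 0), (7.25, np.float64(0.287), np.float64(0.224), 0), (7.35, np.float64(0.31), np.float64(0.229), 0), (7.45, np.float64(0.333), np.float64(0.232), 0), (7.55, np.float64(0.356), np.float64(0.223), np.float64(4.3)), (7.65, np.float64(0.376), np.float64(0.172), np.float64(13.2)), (7.75, np.float64(0.39), np.float64(0.106), np.float64(18.1)), (7.85, np.float64(0.397), np.float64(0.043), np.float64(18.5)), (7.95, np.float64(0.399), np.float64(-0.001), np.float64(15.4)), (8.05, np.float64(0.398), np.float64(-0.023), np.float64(11.0)), (8.15, np.float64(0.395), np.float64(-0.025), np.float64(6.4)), (8.25, np.float64(0.393), np.float64(-0.014), np.float64(3.4)), (8.35, np.float64(0.393), np.float64(-0.001), np.float64(2.7)), (8.45, np.float64(0.393), np.float64(0.009), np.float64(3.1)), (8.55, np.float64(0.394), np.float64(0.013), np.float64(4.3)), (8.65, np.float64(0.396), np.float64(0.012), np.float64(5.6))]
0.006 (7.561, np.float64(0.359), np.float64(0.126)) 0.126
(8.65, np.float64(0.401), np.float64(0.018), np.float64(4.8))
```

```bash
python3 -m creep '[0,0,0,0,0,0,1, 0,0,0,0,0,0,1]' 10; python3 track.py
```

```text
time_s: 6.85
ee_pos: [0.5254, 0.0642, 0.2843]
eef_rot: [[-0.993, -0.119, 0.001], [-0.119, 0.993, -0.0], [-0.001, -0.0, -1.0]]
ft_force: [-0.5, 0.1, 0.2]
finger_gap: 0.0007
finger_force: 0.0
t 6.85 tcp s -0.0003 n 0.5293 z 0.2843 gap 0.0007 f [-0.4597  0.1249  0.152 ]
849 dq [0.201  0.2001 0.2013] q~0.2010 pad s -0.0829; finger face - pad = 0.0650
```

Run:
```python
from sim import *
for rows in ([2,9,16,18,18,18,17,15,13,11,9,7,5,3,2,1,0,0,0,0,0,0],[0,7,15,17,18,18,17,16,14,12,10,8,6,4,2,1,0,0,0,0,0,0],[0,6,14,17,17,17,16,14,12,10,8,6,4,3,2,1,0,0,0,0,0,0]):
    print(rows)
    for off in(-.008,-.004,0,.004,.008):
        f,mx,o=run(rows,6.9,-.0175,off);print(off,*[float(z) for z in f],float(mx),[float(z) for z in o[-1]],"maxb",max(float(z[3]) for z in o))
```

```text
[2, 9, 16, 18, 18, 18, 17, 15, 13, 11, 9, 7, 5, 3, 2, 1, 0, 0, 0, 0, 0, 0]
-0.008 7.398 0.321 0.05 0.05 [9.1, 0.427, 0.003, 4.5] maxb 10.6
-0.004 7.475 0.339 0.053 0.061 [9.1, 0.431, 0.0, 4.6] maxb 12.3
0 7.541 0.354 0.065 0.076 [9.1, 0.435, -0.002, 4.9] maxb 14.0
0.004 7.601 0.369 0.087 0.087 [9.1, 0.44, -0.003, 5.4] maxb 15.4
0.008 7.646 0.379 0.089 0.096 [9.1, 0.444, -0.003, 5.8] maxb 16.4
[0, 7, 15, 17, 18, 18, 17, 16, 14, 12, 10, 8, 6, 4, 2, 1, 0, 0, 0, 0, 0, 0]
-0.008 7.277 0.293 0.056 0.056 [9.1, 0.427, 0.008, 4.1] maxb 10.2
-0.004 7.357 0.312 0.049 0.049 [9.1, 0.431, 0.006, 4.0] maxb 9.5
0 7.437 0.33 0.052 0.054 [9.1, 0.435, 0.004, 4.0] maxb 10.2
0.004 7.51 0.347 0.064 0.064 [9.1, 0.44, 0.002, 4.3] maxb 11.9
0.008 7.571 0.361 0.066 0.072 [9.1, 0.444, 0.0, 4.6] maxb 13.6
[0, 6, 14, 17, 17, 17, 16, 14, 12, 10, 8, 6, 4, 3, 2, 1, 0, 0, 0, 0, 0, 0]
-0.008 7.241 0.285 0.054 0.054 [9.1, 0.41, 0.004, 4.8] maxb 9.3
-0.004 7.313 0.302 0.057 0.057 [9.1, 0.414, 0.003, 4.7] maxb 9.1
0 7.381 0.317 0.06 0.06 [9.1, 0.418, 0.001, 4.6] maxb 10.9
0.004 7.447 0.332 0.062 0.064 [9.1, 0.422, -0.001, 4.7] maxb 12.7
0.008 7.509 0.347 0.074 0.074 [9.1, 0.426, -0.004, 5.0] maxb 14.0
```

```bash
python3 -m creep '[0,0,0,0,0,0,1, 0,0,0,0,6,0,1, 0,0,0,0,15,0,1, 0,0,0,0,17,0,1, 0,0,0,0,18,0,1]' 10; python3 track.py x
```

```text
time_s: 7.4
ee_pos: [0.5183, 0.1224, 0.2838]
eef_rot: [[-0.993, -0.121, -0.0], [-0.121, 0.993, 0.0], [0.0, 0.0, -1.0]]
ft_force: [0.0, 0.7, -0.4]
finger_gap: 0.0004
finger_force: 0.0
t 7.4 tcp s 0.0583 n 0.5293 z 0.2838 gap 0.0004 f [ 0.0314  0.6969 -0.4327]
```

```bash
python3 -m creep '[0,0,0,0,18,0,1, 0,0,0,0,17,0,1, 0,0,0,0,16,0,1, 0,0,0,0,14,0,1, 0,0,0,0,12,0,1]' 10; python3 track.py x
```

```text
time_s: 7.9
ee_pos: [0.5088, 0.1991, 0.2837]
eef_rot: [[-0.993, -0.122, -0.0], [-0.122, 0.993, 0.0], [0.0, 0.0, -1.0]]
ft_force: [0.0, -0.4, -0.2]
finger_gap: 0.0004
finger_force: 0.2
t 7.9 tcp s 0.1355 n 0.5293 z 0.2837 gap 0.0004 f [ 0.0025 -0.357  -0.1722]
```

```bash
python3 -m creep '[0,0,0,0,9,0,1, 0,0,0,0,7,0,1, 0,0,0,0,5,0,1, 0,0,0,0,3,0,1, 0,0,0,0,1,0,1]' 10; python3 track.py
```

```text
time_s: 8.4
ee_pos: [0.5064, 0.2223, 0.2837]
eef_rot: [[-0.993, -0.121, 0.0], [-0.121, 0.993, -0.0], [-0.0, -0.0, -1.0]]
ft_force: [-0.5, 0.3, -0.1]
finger_gap: 0.0004
finger_force: 0.1
t 8.4 tcp s 0.1588 n 0.5297 z 0.2837 gap 0.0004 f [-0.5274  0.3499 -0.0836]
929 dq [0.4304 0.4306 0.4319] q~0.4306 pad s 0.1467; finger face - pad = -0.0053
```

```bash
python3 -m creep '[0,0,0,0,0,0,1, 0,0,0,0,0,0,1, 0,0,0,0,0,0,1, 0,0,0,0,0,0,1, 0,0,0,0,0,0,1]' 10 >/dev/null; python3 -m creep '[0,0,0,0,0,0,1, 0,0,0,0,0,0,1, 0,0,0,0,0,0,1, 0,0,0,0,0,0,1, 0,0,0,0,0,0,1]' 10; python3 track.py
```

```text
time_s: 9.45
ee_pos: [0.5063, 0.2222, 0.2838]
eef_rot: [[-0.993, -0.121, 0.0], [-0.121, 0.993, 0.0], [-0.0, -0.0, -1.0]]
ft_force: [-0.1, -0.1, -0.3]
finger_gap: 0.0007
finger_force: 0.1
t 9.45 tcp s 0.1588 n 0.5296 z 0.2838 gap 0.0007 f [-0.0575 -0.1371 -0.2638]
922 dq [0.4281 0.428  0.4297] q~0.4281 pad s 0.1442; finger face - pad = -0.0029
```

```bash
python3 -m creep '[0,0,0,0,0,0,1, 0,0,0,0,0,0,1, 0,0,0,0,0,0,1, 0,0,0,0,0,0,1, 0,0,0,0,0,0,1]' 10 >/dev/null; python3 -m creep '[0,0,0,0,0,0,1, 0,0,0,0,0,0,1, 0,0,0,0,0,0,1, 0,0,0,0,0,0,1, 0,0,0,0,0,0,1]' 10 >/dev/null;python3 -m creep '[0,0,0,0,0,0,1, 0,0,0,0,0,0,1, 0,0,0,0,0,0,1, 0,0,0,0,0,0,1, 0,0,0,0,0,0,1]' 10 >/dev/null;python3 -m creep '[0,0,0,0,0,0,1, 0,0,0,0,0,0,1, 0,0,0,0,0,0,1, 0,0,0,0,0,0,1, 0,0,0,0,0,0,1]' 10 >/dev/null; python3 track.py; python3 -c "
from h import *
a,_=camera('scene');cv2.imwrite('pics/d.png',cv2.resize(a[60:320,150:440],None,fx=2,fy=2))"
```

```text
t 11.5 tcp s 0.1588 n 0.5296 z 0.2838 gap 0.0008 f [-0.0846 -0.1168  0.5085]
922 dq [0.4282 0.4282 0.4297] q~0.4282 pad s 0.1443; finger face - pad = -0.0030
```

View pics/d.png

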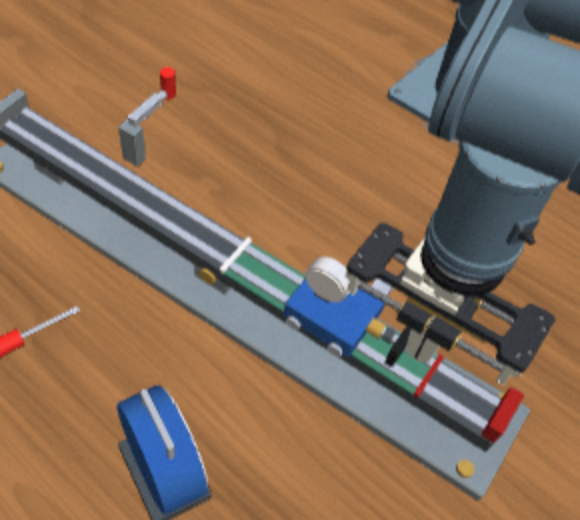

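The carriage stands at about (335,310) in the crop with its pad against the fingers at (400,345), on the green stretch before the red line at (428,375). The bolt is out, and the gauge and screwdriver look untouched. I'll hold for one more second, then hand in.

```bash
python3 -m creep '[0,0,0,0,0,0,1, 0,0,0,0,0,0,1, 0,0,0,0,0,0,1, 0,0,0,0,0,0,1, 0,0,0,0,0,0,1]' 10 >/dev/null; python3 -m creep '[0,0,0,0,0,0,1, 0,0,0,0,0,0,1, 0,0,0,0,0,0,1, 0,0,0,0,0,0,1, 0,0,0,0,0,0,1]' 10 ; python3 -c "
from station import *
print(finish_job())"
```

```text
time_s: 12.6
ee_pos: [0.5063, 0.2222, 0.2838]
eef_rot: [[-0.993, -0.121, -0.0], [-0.121, 0.993, 0.0], [0.0, 0.0, -1.0]]
ft_force: [1.0, 0.9, 0.0]
finger_gap: 0.0004
finger_force: 0.1
the job is handed in; nothing more can be done
None
```

I pulled the bolt out, let the carriage roll free past the white line, caught it on its pad and held it still for over 3 s at carriage ≈ 0.428 m. I handed the job in at 12.6 s while still holding it. No verdict came back, and the pad's push-in speed was only simulated (about 65 mm/s at most), not measured.

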